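Index the swivel stand a quarter turn and relock it

TASK

The next side of the fired clay plaque on the indexing stand is to be worked on. Pull the stand's plunger up by its T-grip and give it a quarter turn so that it stays out, swing the wheel a quarter turn anticlockwise to its stop by the upright wooden handle, and then turn the T-grip back so that the plunger drops fully home and locks the wheel in its second hole.

Things in the scene. Friction and masses are not known exactly. Their poses are not given: they have to be found in the camera images.
- stand: Indexing stand fixed to the bench: round blue foot, aluminium wheel 170 mm across (top 42 mm high) with a clay plaque on it up to 104 mm high; at its -x side a blue bracket 64 mm high with the plunger, at x -70, y 0 mm of this frame. Origin on the bench, on the wheel's axis; z up. The plain turntable without plunger is a bystander.
- knob (a point): Centre of the plunger's grey T-grip, a bar 44 mm long (its x), 12 wide, 24 high, over a collar 78 mm high. Locked: 104 mm above the bench, bar along the stand's x, to the wheel's centre. A spring pulls it down (7-10 N). Pulled up 12 to 20 mm (stop) it turns anticlockwise from above, up to 92 degrees (stop); let go there it rests 12 mm up (116 mm), bar crosswise, pin clear of the wheel.
- wheel (a joint): Turn of the wheel in rad, anticlockwise seen from above: 0 at the first hole (start, locked), 1.571 at the second hole; stop at 1.59. The pin drops in within about 0.05 rad of a hole. Light friction (about 1.5 N at the handle); the wheel stays where it is left. The T-grip, turned back to within 10 degrees and let go, drops by itself; off a hole it stays 9 mm up.
- handle (a point): Grip point of the wheel's upright brown wooden handle: a round post 18 mm across, from 42 to 96 mm above the bench; this point is on its axis at 75 mm. It stands 105 mm from the wheel's axis on a lug outside the wheel, on the side away from the plunger: at about -40 degrees from the stand's x axis at the start, at +50 after the quarter turn.

How it is judged:
By the outcome, as a careful person would: the job done as asked, in the order asked, and still so for the second after the job is handed in, with the robot touching nothing.
It also fails if it takes over 64 s, if anything falls off the work surface, if the arm or the gripper's body presses on something with over 40 N, if the wrist force passes 120 N, or if a joint passes its speed limit or range.

ROBOT

A 6-joint arm with a two-finger parallel gripper is mounted at the origin on the work surface. World frame = base frame: x ahead of the robot, y to its left, z up, the work surface at z = 0. Lengths are in m, angles in degrees, forces in N, time in s.
With the tool pointing down it reaches from about 0.4 to 0.825 m from the base axis. Payload 7 kg.
Tool frame: the origin (TCP) lies between the finger pads; the fingertips stand 14 mm ahead of it and the grasp point (between the pads) lies 5 mm behind it; z points along the fingers, y is the line along which they close (so a half turn about z gives the same grasp; the last joint's range is limited). The gripper opens to 88 mm and grips with 3 to 60 N. Pads are 19 mm wide; open, the fingers measure 130 mm over their backs; the gripper's body (78 mm by 193 mm) begins 47 mm behind the grasp point.
Start: joints at [-48.638, 20.546, 0.682, 0, -70.136, -16.507], TCP at [0.284, -0.612, 0.241] pointing down, gripper open.
Joint ranges: [-176.03, 176.03], [-82.01, 121.73], [-58.28, 71.71], [-173.87, 95.51], [-174.79, -0.11], [-173.66, 173.66]. Speed limits (degrees/s): [136.94, 136.94, 172.46, 180, 180, 180].

INTERFACE

Orientations are given as [roll, pitch, yaw] about the fixed x, y, z axes, in that order (R = Rz(yaw) Ry(pitch) Rx(roll)).
In Python, from plant import status, cams, job gives the robot as it stands. The module is installed in compiled form; this text tells all that it offers.
- The arm moves only by the tool step_arm, never from a script. Its arguments are lists of equal length, an entry for each row: "xyz": the shift along the tool's x, y, z each as a share of 20 cm, from -1 to 1, a list of three; "yaw": the turn about the tool's z as a share of 360 degrees, from -1 to 1; "claw": the closure, from -1 (fully open) to 1 (shut). A call has 1 to 20 rows; each row is the pose to reach, as a shift and turn from the pose commanded when the call began, along the tool's axes at that moment, turning the shorter way round; what a row does not reach only later rows make up. A row lasts 1/12 s, in which the tool goes at most 41.7 mm and 7.16 degrees, less where a joint would pass 70% of its speed; a pose out of reach is approached as far as the arm can. A call with a number of a shift or a turn outside -1 to 1 is refused whole. A call with a gripper value outside its range is refused whole. The fingers move at their own pace and stop on an object; "grip_force" is the grip in N (left out, the last holds). Time passes only in rows, so rows that repeat a pose let the fingers close. It gives the time, the measured TCP pose, the force, the opening and the grip force at its end, in the units of the state.
- status.get_state(): the state, without advancing time (a new reading comes with each control period).
- cams.capture(name): name is "scene" or "top" or "wrist"; returns (picture, depth): 480x640x3 uint8, blue, green, red; 480x640 float32, m along the optical axis (not along the pixel's ray), 0 where there is no reading.
- cams.calibration(name): a dict with "mtx" (3x3 intrinsics, pixels), "D" ([k1, k2, p1, p2, k3] as OpenCV has them; the pictures are not rectified), "camera_from_world" (4x4, takes a point from world to camera coordinates); the wrist camera has in their place "T_tool_cam" (4x4, takes a point from camera to tool coordinates, whose origin is the TCP and whose axes are the flange's). Camera axes: x right, y down, z forward; pixel columns grow to the right and rows downward; lengths in m; the calibration is good to about 2 mm. A picture is of the moment at which its call begins: read the wrist's pose just before it. calibration takes no time and is no camera call.
- job.close_job(): hands the job in; it is judged then, once.
The state is a dict: "time_s": time; "joints": joint angles; "qd": joint speeds; "joint_torque": joint torques, N m; "tcp_pos": TCP position; "eef_rot": TCP orientation; "contact_force": force on the tool from outside, world axes, zero at the start; "moment": the same for the moment, N m; "gripper_width": finger opening in m; "gripper_force": force on a finger pad.
Only numpy, scipy, OpenCV 4.12 (cv2) and the standard library are available. Lean on these libraries where they do the work, as an engineer would, in place of code of your own. Each camera call takes 0.05 s, during which the arm holds its last target. There are 200 camera calls.

## Working session

There is one attempt and no reset: what is moved stays moved. The work goes in short steps, Python scripts to look and compute and a tool call to move; the robot and the scene stay as the last step left them, time stands still between calls to the robot, and variables do not carry over. Pictures are saved under pics/ and viewed, at most 10 in all, crops included, and the job is handed in when it is done.

Besides the shell and the picture viewer there is one more tool, called after "Emit:" as a command line: name --pt "numbers of a row" for each row, then --argument value for the rest. step_arm: Moves the arm, as the interface text tells. Shift numbers are shares of 20 cm and turn numbers shares of 360 degrees, none past 1 either way. Its arguments: {"type":"object","properties":{"xyz":{"type":"array"},"yaw":{"type":"array"},"claw":{"type":"array"},"grip_force":{"type":"number"}},"required":["xyz","yaw","claw"]}

```bash
mkdir -p pics; python3 - <<'E'
from plant import status,cams
import cv2,numpy as np
print(status.get_state())
for n in("scene","top"):
    p,d=cams.capture(n); cv2.imwrite(f"pics/{n}0.png",p); np.savez(f"pics/{n}0.npz",p=p,d=d)
    c=cams.calibration(n); print(n,c)
print(cams.calibration("wrist"))
E
```

```text
{'time_s': 0.0, 'joints': array([-4.86382159e+01,  2.05909207e+01,  6.31941634e-01, -1.95442311e-02,
       -7.01349612e+01, -1.65067788e+01]), 'qd': array([ 0.02735617,  0.0005628 , -0.01381746, -0.05468266, -0.02620633,
        0.01046126]), 'joint_torque': array([-3.81267630e-03, -5.82720208e+01,  2.93064433e+01,  6.99727759e+00,
        7.08467487e-03, -1.87278019e-04]), 'tcp_pos': array([ 0.28348805, -0.61205923,  0.23961636]), 'eef_rot': array([ 1.79904711e+02, -9.07818325e-03, -1.55151643e+02]), 'contact_force': array([-0.52093011, -0.04075806,  0.22352804]), 'moment': array([-0.01740539, -0.01112195,  0.00932899]), 'gripper_force': 0.0, 'gripper_width': 0.08796846894138392}
scene {'mtx': array([[461.82444939,   0.        , 321.65937908],
       [  0.        , 461.82444939, 237.22541197],
       [  0.        ,   0.        ,   1.        ]]), 'D': array([-0.01642722,  0.        ,  0.        ,  0.        ,  0.        ]), 'camera_from_world': array([[ 0.38909951,  0.92118619,  0.00419159, -0.21665695],
       [ 0.76804881, -0.32189682, -0.55360948, -0.39807479],
       [-0.5086281
[... 511 characters left out ...]
853, -0.01771338, -0.97561375,  0.60001238],
       [ 0.        ,  0.        ,  0.        ,  1.        ]])}
{'mtx': array([[364.19692802,   0.        , 321.18546267],
       [  0.        , 364.19692802, 238.93153004],
       [  0.        ,   0.        ,   1.        ]]), 'D': array([0.01261289, 0.        , 0.        , 0.        , 0.        ]), 'T_tool_cam': array([[-4.07541788e-04, -9.60448159e-01, -2.78458555e-01,
         7.69442956e-02],
       [ 9.99999828e-01, -5.08575356e-04,  2.90594579e-04,
         1.03072386e-03],
       [-4.20718187e-04, -2.78458389e-01,  9.60448202e-01,
        -1.44397837e-01],
       [ 0.00000000e+00,  0.00000000e+00,  0.00000000e+00,
         1.00000000e+00]])}
```

View pics/scene0.png

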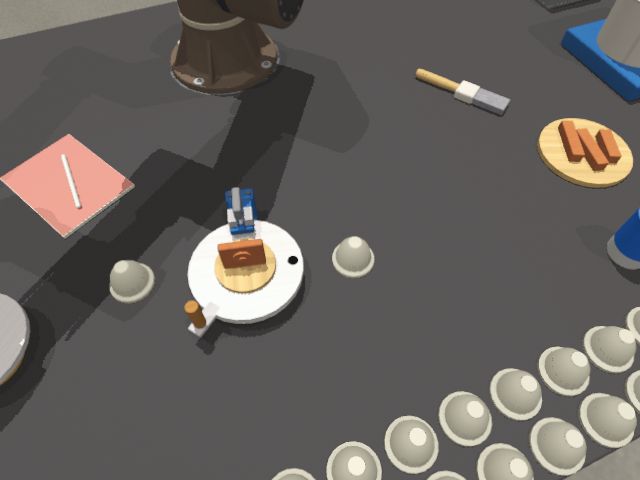

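View pics/top0.png

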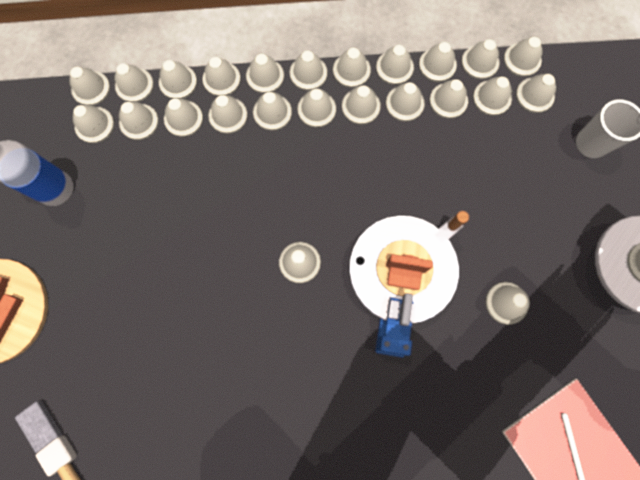

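The scene view shows the stand's wheel at about (246,270), the grey T-grip at (238,200) and the handle at (195,315). In the top view these are at (405,268), (407,308) and (460,218). A cone stands on each side of the stand.

```bash
cat > h.py <<'E'
import cv2,numpy as np
from plant import status,cams
from scipy.spatial.transform import Rotation as R
def ray(n,uv):
    c=cams.calibration(n); x=cv2.undistortPoints(np.float64(uv).reshape(-1,1,2),c["mtx"],c["D"]).reshape(-1,2)
    d=np.c_[x,np.ones(len(x))]; T=c["camera_from_world"]
    return -T[:3,:3].T@T[:3,3], d@T[:3,:3]
def plane(n,uv,z):
    o,d=ray(n,uv); return o+d*((z-o[2])/d[:,2])[:,None]
def cloud(n,d):
    v,u=np.mgrid[:480,:640]; o,r=ray(n,np.c_[u.ravel(),v.ravel()])
    return (o+r*d.reshape(-1,1)).reshape(480,640,3)
E
python3 - <<'E'
from h import *
for n in("scene","top"):
    f=np.load(f"pics/{n}0.npz"); p,d=f["p"],f["d"]; P=cloud(n,d); P[d==0]=np.nan
    hsv=cv2.cvtColor(p,cv2.COLOR_BGR2HSV); z=P[...,2]
    v,u=np.mgrid[:480,:640]
    c0=(246,270) if n=="scene" else (405,268)
    near=np.hypot(u-c0[0],v-c0[1])<110
    w=near&(hsv[...,1]<40)&(hsv[...,2]>150)&(np.abs(z-.042)<.006)
    pts=P[w][:,:2]
    h=cv2.convexHull(np.float32(pts)*1000)[:,0]
    # circle fit on outer pts
    c=np.median(pts,0)
    wb=np.uint8(w)*255; k=cv2.morphologyEx(wb,cv2.MORPH_OPEN,np.ones((9,9)))
    cs=max(cv2.findContours(k,0,2)[0],key=cv2.contourArea)
    q=plane(n,cv2.convexHull(cs)[:,0],.042)[:,:2]
    A=np.c_[2*q,np.ones(len(q))]; s=np.linalg.lstsq(A,(q**2).sum(1),rcond=None)[0]
    print(n,"wheel",s[:2],np.sqrt(s[2]+s[:2]@s[:2]))
    # handle: brown, top
    hc=(195,315) if n=="scene" else (460,218)
    m=(np.hypot(u-hc[0],v-hc[1])<25)&(hsv[...,1]>120)&(hsv[...,0]<20)
    print("handle z",np.nanmax(z[m]),m.sum()); t=m&(z>.09)
    print("handle top px",u[t].mean(),v[t].mean(),plane(n,[[u[t].mean(),v[t].mean()]],.096),np.nanmean(P[t],0))
    kc=(238,200) if n=="scene" else (407,308)
    t=(np.hypot(u-kc[0],v-kc[1])<28)&(hsv[...,1]<60)&(z>.108)
    q=P[t]; print("knob",t.sum(),q.mean(0),q.min(0),q.max(0)); 
    r=cv2.minAreaRect(np.float32(plane(n,np.c_[u[t],v[t]],.116)[:,:2]*1000)); print(r)
    b=near&(hsv[...,0]>100)&(hsv[...,0]<125)&(hsv[...,1]>150)&(z>.055)&(z<.07); print("blue top",P[b].mean(0),b.sum())
    for cc in ([(353,250),(130,277)] if n=="scene" else [(300,262),(508,303)]):
        m=np.hypot(u-cc[0],v-cc[1])<25; print("cone",np.nanmax(z[m]),P[m&(z>np.nanmax(z[m])-.008)].mean(0))
E
```

```text
scene wheel [ 0.55491393 -0.12224841] 0.0846332011259231
handle z 0.098528292853991 356
handle top px 191.19496855345912 307.5660377358491 [[ 0.61752888 -0.20613045  0.096     ]] [ 0.61722705 -0.20617476  0.09547604]
knob 225 [ 0.48921026 -0.10494714  0.11499535] [ 0.46515809 -0.11466167  0.10834688] [ 0.50870273 -0.09463347  0.11842482]
((490.05255126953125, -104.97337341308594), (12.301314353942871, 48.131595611572266), 76.26171112060547)
blue top [ 0.46873302 -0.09726395  0.06315198] 399
cone 0.05474066096829344 [0.58509425 0.04090895 0.05076779]
cone 0.05485151692142787 [ 0.49278428 -0.28841164  0.05079553]
top wheel [ 0.55729539 -0.12555759] 0.08262073629432785
handle z 0.09938423329869539 208
handle top px 461.6521739130435 216.59130434782608 [[ 0.61525892 -0.20419479  0.096     ]] [ 0.61527107 -0.20420543  0.0959653 ]
knob 289 [ 0.485373   -0.10205836  0.11569726] [ 0.46510837 -0.11268843  0.10817595] [ 0.50588423 -0.09264519  0.11949291]
((485.55535888671875, -101.89312744140625), (12.982364654541016, 42.20621871948242), 76.07637023925781)
blue top [ 0.44895283 -0.09168731  0.06439045] 718
cone 0.055585823897479236 [0.58222958 0.0423104  0.05143937]
cone 0.05577186758249164 [ 0.48984423 -0.28774935  0.0514916 ]
```

```bash
cat >> h.py <<'E'
def rel(x,y,z,yaw):
    """shares for step_arm from present measured pose to world TCP target, pointing down"""
    s=status.get_state(); r=R.from_euler("xyz",s["eef_rot"],degrees=True)
    t=r.inv().apply(np.array([x,y,z])-s["tcp_pos"])/.2
    a=-((yaw-s["eef_rot"][2]+180)%360-180)/360
    print("tcp",s["tcp_pos"].round(4),s["eef_rot"].round(2),"-> xyz",t.round(4),"yaw",round(a,4),"t",round(s["time_s"],2))
E
python3 - <<'E'
from h import *
for n in("scene","top"):
    f=np.load(f"pics/{n}0.npz"); p,d=f["p"],f["d"]; P=cloud(n,d); P[d==0]=0
    hsv=cv2.cvtColor(p,cv2.COLOR_BGR2HSV)
    m=(np.hypot(P[...,0]-.556,P[...,1]+.124)<.07)&(P[...,2]>.06)&(hsv[...,1]>100)&(hsv[...,0]<25)
    a=np.deg2rad(-14.5); q=P[m]-[.556,-.124,0]; s=np.c_[q[:,0]*np.cos(a)+q[:,1]*np.sin(a),-q[:,0]*np.sin(a)+q[:,1]*np.cos(a),q[:,2]]
    print("plaque in stand frame",s.min(0),s.max(0))
    m=(P[...,1]<-.2)&(P[...,0]>.25); print("tallest to the right",P[m][P[m][:,2].argmax()])
rel(.488,-.105,.22,166)
E
```

```text
plaque in stand frame [-0.00857788 -0.02936735  0.06010907] [0.01087347 0.03286845 0.10664615]
tallest to the right [ 0.61581658 -0.2040611   0.09852829]
plaque in stand frame [-0.0537302  -0.02724713  0.06000721] [0.00998503 0.03325555 0.10988086]
tallest to the right [ 0.61809174 -0.20711646  0.09918307]
tcp [ 0.2835 -0.6121  0.2397] [ 1.7991e+02 -1.0000e-02 -1.5515e+02] -> xyz [-1.9933  1.8712  0.101 ] yaw 0.1079 t 0.1
```

Emit:
step_arm --pt "-1 0.936 0.05" --pt "-1 0.936 0.05" --pt "-1 0.936 0.05" --pt "-1 0.936 0.05" --pt "-1 0.936 0.05" --pt "-1 0.936 0.05" --pt "-1 0.936 0.05" --yaw '[0,0,0,0,0,0,0]' --claw '[-1,-1,-1,-1,-1,-1,-1]'

```text
time_s: 0.68
tcp_pos: [0.3869, -0.3554, 0.2303]
eef_rot: [180.0, 0.0, -155.1]
contact_force: [-0.3, -0.5, 0.8]
gripper_width: 0.0879
gripper_force: 0.0
```

Emit:
step_arm --pt "-0.993 0.935 0.05" --pt "-0.993 0.935 0.05" --pt "-0.993 0.935 0.05" --pt "-0.993 0.935 0.05" --pt "-0.993 0.935 0.05" --pt "-0.993 0.935 0.05" --pt "-0.993 0.935 0.05" --pt "-0.993 0.935 0.05" --pt "-0.993 0.935 0.05" --pt "-0.993 0.935 0.05" --pt "-0.993 0.935 0.05" --yaw '[0.108,0.108,0.108,0.108,0.108,0.108,0.108,0.108,0.108,0.108,0.108]' --claw '[-1,-1,-1,-1,-1,-1,-1,-1,-1,-1,-1]'

```text
time_s: 1.6
tcp_pos: [0.4877, -0.1056, 0.2203]
eef_rot: [-180.0, -0.0, 166.0]
contact_force: [-0.2, -0.3, 0.8]
gripper_width: 0.0877
gripper_force: 0.0
```

```bash
python3 - <<'E'
from h import *
s=status.get_state(); p,d=cams.capture("wrist"); cv2.imwrite("pics/w1.png",p)
c=cams.calibration("wrist"); T=np.eye(4); T[:3,:3]=R.from_euler("xyz",s["eef_rot"],degrees=True).as_matrix(); T[:3,3]=s["tcp_pos"]
W=T@c["T_tool_cam"]; v,u=np.mgrid[:480,:640]
x=cv2.undistortPoints(np.float64(np.c_[u.ravel(),v.ravel()]).reshape(-1,1,2),c["mtx"],c["D"]).reshape(-1,2)
P=(np.c_[x,np.ones(len(x))]*d.reshape(-1,1))@W[:3,:3].T+W[:3,3]; P=P.reshape(480,640,3)
hsv=cv2.cvtColor(p,cv2.COLOR_BGR2HSV)
t=(np.hypot(P[...,0]-.488,P[...,1]+.105)<.04)&(P[...,2]>.11)&(P[...,2]<.125)&(hsv[...,1]<80)&(d>0)
q=P[t]; print(t.sum(),q.mean(0),np.median(q[:,2]),u[t].mean(),v[t].mean(),cv2.minAreaRect(np.float32(q[:,:2]*1000)))
rel(.488,-.105,.1,166)
E
```

```text
939 [ 0.48225435 -0.10285449  0.11559949] 0.11571851671685751 323.4643237486688 237.58892438764644 ((483.2584228515625, -102.80387115478516), (12.015694618225098, 43.56364059448242), 76.85243225097656)
tcp [ 0.4876 -0.106   0.2204] [-1.7999e+02 -3.0000e-02  1.6595e+02] -> xyz [-0.0009  0.0054  0.6021] yaw -0.0002 t 1.65
```

View pics/w1.png

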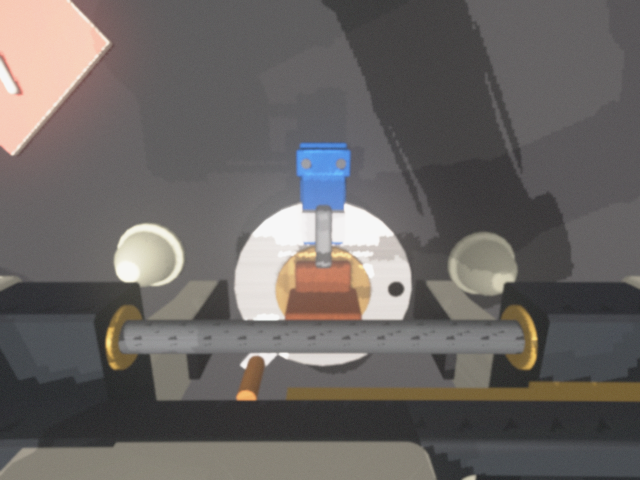

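The wrist view shows the T-grip at about (323,238), in line with the tool and centred between the fingers. The plaque lies across the line at (323,285). I'll go down and grip.

Emit:
step_arm --pt "0.011 0.01 0.15" --pt "0.011 0.01 0.3" --pt "0.011 0.01 0.42" --pt "0.011 0.01 0.52" --pt "0.011 0.01 0.58" --pt "0.011 0.01 0.607" --pt "0.011 0.01 0.607" --pt "0.011 0.01 0.607" --pt "0.011 0.01 0.607" --pt "0.011 0.01 0.607" --pt "0.011 0.01 0.607" --pt "0.011 0.01 0.607" --pt "0.011 0.01 0.607" --pt "0.011 0.01 0.607" --pt "0.011 0.01 0.607" --yaw '[0,0,0,0,0,0,0,0,0,0,0,0,0,0,0]' --claw '[-1,-1,-1,-1,-1,-1,1,1,1,1,1,1,1,1,1]' --grip_force 35

```text
time_s: 2.9
tcp_pos: [0.4865, -0.1028, 0.0993]
eef_rot: [180.0, 0.0, 166.0]
contact_force: [0.0, -0.1, 0.6]
gripper_width: 0.0334
gripper_force: 0.0
```

Emit:
step_arm --pt "0 0 0" --pt "0 0 0" --pt "0 0 0" --pt "0 0 0" --pt "0 0 0" --pt "0 0 0" --pt "0 0 0" --pt "0 0 0" --yaw '[0,0,0,0,0,0,0,0]' --claw '[1,1,1,1,1,1,1,1]'

```text
time_s: 3.57
tcp_pos: [0.4862, -0.1034, 0.0991]
eef_rot: [-180.0, -0.0, 166.0]
contact_force: [0.0, -5.2, 0.4]
gripper_width: 0.0119
gripper_force: 35.0
```

Emit:
step_arm --pt "0 -0.004 -0.02" --pt "0 -0.004 -0.04" --pt "0 -0.004 -0.06" --pt "0 -0.004 -0.08" --pt "0 -0.004 -0.08" --yaw '[0,0,0,0,0]' --claw '[1,1,1,1,1]'

```text
time_s: 3.98
tcp_pos: [0.486, -0.1036, 0.1156]
eef_rot: [180.0, -0.0, 166.0]
contact_force: [2.1, -3.2, -9.1]
gripper_width: 0.0119
gripper_force: 35.0
```

Emit:
step_arm --pt "0 0 0" --pt "0 0 0" --pt "0 0 0" --pt "0 0 0" --pt "0 0 0" --pt "0 0 0" --pt "0 0 0" --pt "0 0 0" --pt "0 0 0" --yaw '[-0.015,-0.03,-0.045,-0.06,-0.075,-0.09,-0.105,-0.12,-0.12]' --claw '[1,1,1,1,1,1,1,1,1]'

```text
time_s: 4.73
tcp_pos: [0.486, -0.1036, 0.1149]
eef_rot: [180.0, -0.0, -150.6]
contact_force: [2.1, -2.7, -10.1]
gripper_width: 0.0118
gripper_force: 35.0
```

```bash
python3 -c "
from h import *
s=status.get_state();print(s['moment'],s['contact_force'],s['eef_rot'])"
```

```text
[-0.88666736 -0.89497657  0.02752518] [  2.06302834  -2.65635759 -10.09178613] [ 1.79983830e+02 -1.82853173e-02 -1.50586380e+02]
```

Emit:
step_arm --pt "0 0 0" --pt "0 0 0" --pt "0 0 0" --pt "0 0 0" --pt "0 0 0" --pt "0 0 0" --pt "0 0 0" --pt "0 0 0" --pt "0 0 0" --pt "0 0 0" --yaw '[-0.015,-0.03,-0.045,-0.06,-0.075,-0.09,-0.105,-0.12,-0.131,-0.131]' --claw '[1,1,1,1,1,1,1,1,1,1]'

```text
time_s: 5.57
tcp_pos: [0.486, -0.1036, 0.1149]
eef_rot: [180.0, -0.0, -103.7]
contact_force: [1.1, -2.1, -9.2]
gripper_width: 0.0117
gripper_force: 35.0
```

```bash
python3 -c "
from h import *
s=status.get_state();print(s['moment'],s['contact_force'],s['eef_rot'],s['tcp_pos'])"
```

```text
[-0.8120813  -0.66880643 -0.01968481] [ 1.05559169 -2.1187543  -9.23369744] [ 1.79969320e+02 -1.04301457e-03 -1.03663349e+02] [ 0.4859782  -0.10360129  0.11494421]
```

Emit:
step_arm --pt "0 0 0.01" --pt "0 0 0.018" --pt "0 0 0.018" --pt "0 0 0.018" --pt "0 0 0.018" --pt "0 0 0.018" --pt "0 0 0.018" --pt "0 0 -0.1" --pt "0 0 -0.3" --pt "0 0 -0.45" --pt "0 0 -0.45" --pt "0 0 -0.45" --yaw '[0,0,0,0,0,0,0,0,0,0,0,0]' --claw '[1,1,0.3,0.3,0.3,0.3,0.3,0.3,0.3,0.3,0.3,0.3]'

```text
time_s: 6.57
tcp_pos: [0.4874, -0.1035, 0.2074]
eef_rot: [-179.7, 0.1, -103.7]
contact_force: [0.6, 0.6, -0.3]
gripper_width: 0.0309
gripper_force: 0.0
```

```bash
cat >> h.py <<'E'
def knob(n):
    p,d=cams.capture(n); P=cloud(n,d); hsv=cv2.cvtColor(p,cv2.COLOR_BGR2HSV)
    t=(np.hypot(P[...,0]-.486,P[...,1]+.104)<.04)&(P[...,2]>.1)&(P[...,2]<.14)&(hsv[...,1]<80)&(d>0)
    q=P[t]; print(n,t.sum(),q.mean(0).round(4) if len(q) else"",np.percentile(q[:,2],95) if len(q) else "",cv2.minAreaRect(np.float32(q[:,:2]*1000)) if len(q) else "")
    return p
E
python3 - <<'E'
from h import *
p=knob("scene"); cv2.imwrite("pics/s2.png",p[120:400,100:420])
knob("top")
E
```

```text
scene 477 [ 0.4896 -0.1053  0.1204] 0.12843093575320158 ((486.96759033203125, -104.7441635131836), (44.005165100097656, 13.27241325378418), 77.31233215332031)
top 0
```

View pics/s2.png

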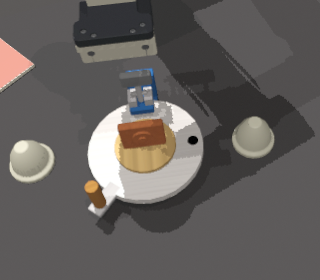

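The crop shows the T-grip standing crosswise near (137,75). Its top is at 128 mm, so it is latched 12 mm up. Next is the handle.

```bash
python3 -c "
from h import *
rel(.6164,-.2052,.18,-53.5)"
```

```text
tcp [ 0.4858 -0.1036  0.2049] [ 1.7999e+02  2.0000e-02 -1.0369e+02] -> xyz [ 0.339  -0.7545  0.1241] yaw -0.1394 t 6.67
```

Emit:
step_arm --pt "0.339 -0.754 0.06" --pt "0.339 -0.754 0.124" --pt "0.339 -0.754 0.124" --pt "0.339 -0.754 0.124" --pt "0.339 -0.754 0.124" --pt "0.339 -0.754 0.124" --pt "0.339 -0.754 0.124" --pt "0.339 -0.754 0.124" --pt "0.339 -0.754 0.124" --yaw '[-0.1394,-0.1394,-0.1394,-0.1394,-0.1394,-0.1394,-0.1394,-0.1394,-0.1394]' --claw '[-1,-1,-1,-1,-1,-1,-1,-1,-1]'

```text
time_s: 7.42
tcp_pos: [0.6161, -0.2052, 0.1788]
eef_rot: [179.9, 0.1, -53.7]
contact_force: [-0.0, -0.4, 0.4]
gripper_width: 0.0843
gripper_force: 0.0
```

Emit:
step_arm --pt "0 0 0.15" --pt "0 0 0.3" --pt "0 0 0.42" --pt "0 0 0.5" --pt "0 0 0.525" --pt "0 0 0.525" --pt "0 0 0.525" --pt "0 0 0.525" --pt "0 0 0.525" --pt "0 0 0.525" --pt "0 0 0.525" --pt "0 0 0.525" --pt "0 0 0.525" --pt "0 0 0.525" --pt "0 0 0.525" --pt "0 0 0.525" --pt "0 0 0.525" --pt "0 0 0.525" --pt "0 0 0.525" --pt "0 0 0.525" --yaw '[0,0,0,0,0,0,0,0,0,0,0,0,0,0,0,0,0,0,0,0]' --claw '[-1,-1,-1,-1,-1,1,1,1,1,1,1,1,1,1,1,1,1,1,1,1]' --grip_force 10

```text
time_s: 9.08
tcp_pos: [0.6167, -0.2053, 0.0753]
eef_rot: [180.0, 0.0, -53.5]
contact_force: [-0.5, -1.0, 0.1]
gripper_width: 0.018
gripper_force: 10.0
```

```bash
python3 - <<'E'
from h import *
s=status.get_state(); print(s)
E
```

```text
{'time_s': 9.0833, 'joints': array([-1.24571734e+00,  2.63010204e+01, -1.38244459e+01,  4.66288021e-03,
       -4.98827768e+01,  3.77607899e+01]), 'qd': array([-0.0587641 , -0.02754103,  0.01213711, -0.05383958,  0.12997247,
       -0.03559167]), 'joint_torque': array([ 5.19865192e-01, -6.04753160e+01,  2.41162598e+01,  5.47233447e+00,
        1.76709071e-01, -2.01372168e-02]), 'tcp_pos': array([ 0.61668669, -0.20527804,  0.07531913]), 'eef_rot': array([ 1.79991300e+02,  2.22916095e-03, -5.34819228e+01]), 'contact_force': array([-0.48294164, -0.99898142,  0.08118756]), 'moment': array([-0.28816521,  0.25362764, -0.03531624]), 'gripper_force': 9.999961405992508, 'gripper_width': 0.017951425128391676}
```

```bash
python3 -c "
import numpy as np
t=np.deg2rad(np.arange(1,21)*4)
print([[round(-.526*(1-np.cos(a)),3),round(-.526*np.sin(a),3),0] for a in t]);print([round(-a/2/np.pi,3) for a in t])"
```

```text
[[np.float64(-0.001), np.float64(-0.037), 0], [np.float64(-0.005), np.float64(-0.073), 0], [np.float64(-0.011), np.float64(-0.109), 0], [np.float64(-0.02), np.float64(-0.145), 0], [np.float64(-0.032), np.float64(-0.18), 0], [np.float64(-0.045), np.float64(-0.214), 0], [np.float64(-0.062), np.float64(-0.247), 0], [np.float64(-0.08), np.float64(-0.279), 0], [np.float64(-0.1), np.float64(-0.309), 0], [np.float64(-0.123), np.float64(-0.338), 0], [np.float64(-0.148), np.float64(-0.365), 0], [np.float64(-0.174), np.float64(-0.391), 0], [np.float64(-0.202), np.float64(-0.414), 0], [np.float64(-0.232), np.float64(-0.436), 0], [np.float64(-0.263), np.float64(-0.456), 0], [np.float64(-0.295), np.float64(-0.473), 0], [np.float64(-0.329), np.float64(-0.488), 0], [np.float64(-0.363), np.float64(-0.5), 0], [np.float64(-0.399), np.float64(-0.51), 0], [np.float64(-0.435), np.float64(-0.518), 0]]
[np.float64(-0.011), np.float64(-0.022), np.float64(-0.033), np.float64(-0.044), np.float64(-0.056), np.float64(-0.067), np.float64(-0.078), np.float64(-0.089), np.float64(-0.1), np.float64(-0.111), np.float64(-0.122), np.float64(-0.133), np.float64(-0.144), np.float64(-0.156), np.float64(-0.167), np.float64(-0.178), np.float64(-0.189), np.float64(-0.2), np.float64(-0.211), np.float64(-0.222)]
```

Half of it first, to check the forces.

Emit:
step_arm --pt "-0.001 -0.037 0" --pt "-0.005 -0.073 0" --pt "-0.011 -0.109 0" --pt "-0.02 -0.145 0" --pt "-0.032 -0.18 0" --pt "-0.045 -0.214 0" --pt "-0.062 -0.247 0" --pt "-0.08 -0.279 0" --pt "-0.1 -0.309 0" --pt "-0.123 -0.338 0" --pt "-0.123 -0.338 0" --yaw '[-0.011,-0.022,-0.033,-0.044,-0.056,-0.067,-0.078,-0.089,-0.1,-0.111,-0.111]' --claw '[1,1,1,1,1,1,1,1,1,1,1]'

```text
time_s: 10.0
tcp_pos: [0.6565, -0.1442, 0.0753]
eef_rot: [-180.0, 0.0, -13.3]
contact_force: [-1.4, 0.6, 0.6]
gripper_width: 0.0176
gripper_force: 10.0
```

Emit:
step_arm --pt "-0.001 -0.037 0" --pt "-0.005 -0.073 0" --pt "-0.011 -0.109 0" --pt "-0.02 -0.145 0" --pt "-0.032 -0.18 0" --pt "-0.045 -0.214 0" --pt "-0.062 -0.247 0" --pt "-0.08 -0.279 0" --pt "-0.1 -0.309 0" --pt "-0.123 -0.338 0" --pt "-0.135 -0.353 0" --pt "-0.135 -0.353 0" --yaw '[-0.011,-0.022,-0.033,-0.044,-0.056,-0.067,-0.078,-0.089,-0.1,-0.111,-0.117,-0.117]' --claw '[1,1,1,1,1,1,1,1,1,1,1,1]'

```text
time_s: 11.0
tcp_pos: [0.646, -0.07, 0.0753]
eef_rot: [-180.0, 0.0, 28.6]
contact_force: [-1.7, -0.4, -0.1]
gripper_width: 0.0175
gripper_force: 10.0
```

Emit:
step_arm --pt "0 -0.018 0" --pt "-0.001 -0.037 0" --pt "-0.003 -0.055 0" --pt "-0.004 -0.064 0" --pt "-0.005 -0.073 0" --pt "-0.006 -0.078 0" --pt "-0.006 -0.082 0" --pt "-0.006 -0.082 0" --pt "-0.006 -0.082 0" --yaw '[-0.005,-0.011,-0.016,-0.019,-0.022,-0.024,-0.024,-0.024,-0.024]' --claw '[1,1,1,1,1,1,1,1,1]'

```text
time_s: 11.75
tcp_pos: [0.6379, -0.0575, 0.0753]
eef_rot: [180.0, 0.0, 37.2]
contact_force: [1.3, -5.5, -0.8]
gripper_width: 0.0177
gripper_force: 10.0
```

Emit:
step_arm --pt "0 -0.003 0" --pt "0 -0.006 0" --pt "0 -0.006 0" --yaw '[0,0,0]' --claw '[1,1,1]'

```text
time_s: 12.0
tcp_pos: [0.6379, -0.0574, 0.0753]
eef_rot: [179.9, 0.0, 37.2]
contact_force: [3.8, -11.5, -4.4]
gripper_width: 0.0179
gripper_force: 10.0
```

The force rises with no further motion, so the wheel is at its stop. I'll ease off, release and lift.

Emit:
step_arm --pt "0 0.006 0" --pt "0 0.01 0" --pt "0 0.01 0" --pt "0 0.01 0" --pt "0 0.01 0" --pt "0 0.01 0" --pt "0 0.01 0" --pt "0 0.01 0" --pt "0 0.01 0" --pt "0 0.01 -0.15" --pt "0 0.01 -0.35" --pt "0 0.01 -0.55" --pt "0 0.01 -0.65" --pt "0 0.01 -0.65" --pt "0 0.01 -0.65" --yaw '[0,0,0,0,0,0,0,0,0,0,0,0,0,0,0]' --claw '[1,1,-0.2,-0.2,-0.2,-0.2,-0.2,-0.2,-0.2,-0.2,-0.2,-0.2,-0.2,-0.2,-0.2]'

```text
time_s: 13.25
tcp_pos: [0.6389, -0.0569, 0.2072]
eef_rot: [179.9, -0.2, 37.2]
contact_force: [0.1, -0.1, -1.4]
gripper_width: 0.0527
gripper_force: 0.0
```

```bash
python3 - <<'E'
from h import *
p=knob("scene"); cv2.imwrite("pics/s3.png",p[120:400,100:420])
rel(.486,-.1036,.2,-104)
E
```

```text
scene 449 [ 0.4892 -0.1063  0.1212] 0.12865202613962623 ((487.20068359375, -104.780029296875), (43.90517807006836, 13.818354606628418), 77.34443664550781)
tcp [ 0.638  -0.0569  0.2055] [-1.7999e+02 -4.0000e-02  3.7230e+01] -> xyz [-0.7466 -0.274   0.027 ] yaw 0.3923 t 13.3
```

View pics/s3.png

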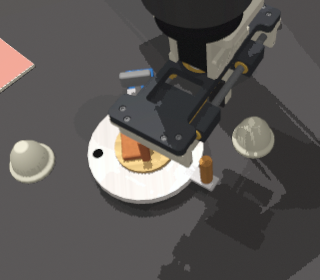

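The wheel has turned, with the handle now at (205,170) in the crop. The T-grip is still crosswise and raised. I'll go back to it.

Emit:
step_arm --pt "-0.1 -0.037 0.027" --pt "-0.2 -0.074 0.027" --pt "-0.3 -0.11 0.027" --pt "-0.4 -0.147 0.027" --pt "-0.5 -0.184 0.027" --pt "-0.6 -0.22 0.027" --pt "-0.7 -0.257 0.027" --pt "-0.7466 -0.274 0.027" --pt "-0.7466 -0.274 0.027" --pt "-0.7466 -0.274 0.027" --pt "-0.7466 -0.274 0.027" --pt "-0.7466 -0.274 0.027" --pt "-0.7466 -0.274 0.027" --pt "-0.7466 -0.274 0.027" --pt "-0.7466 -0.274 0.027" --pt "-0.7466 -0.274 0.027" --pt "-0.7466 -0.274 0.027" --pt "-0.7466 -0.274 0.027" --pt "-0.7466 -0.274 0.027" --pt "-0.7466 -0.274 0.027" --yaw '[0.392,0.392,0.392,0.392,0.392,0.392,0.392,0.392,0.392,0.392,0.392,0.392,0.392,0.392,0.392,0.392,0.392,0.392,0.392,0.392]' --claw '[0.4,0.4,0.4,0.4,0.4,0.4,0.4,0.4,0.4,0.4,0.4,0.4,0.4,0.4,0.4,0.4,0.4,0.4,0.4,0.4]'

```text
time_s: 14.97
tcp_pos: [0.4853, -0.1039, 0.1984]
eef_rot: [179.8, -0.1, -104.3]
contact_force: [0.6, -0.5, 0.1]
gripper_width: 0.0264
gripper_force: 0.0
```

Emit:
step_arm --pt "0 0 0" --pt "0 0 0" --yaw '[0,0,0]' --claw '[0.4,0.4]'

```text
invalid input at $.yaw: expected 2 entries
```

```bash
python3 -c "
from h import *
rel(.486,-.1036,.114,-104)"
```

```text
tcp [ 0.4853 -0.1039  0.1984] [ 1.7984e+02 -6.0000e-02 -1.0428e+02] -> xyz [-0.0025 -0.0044  0.4218] yaw -0.0008 t 14.97
```

Emit:
step_arm --pt "0 0 0" --pt "0 0 0.12" --pt "0 0 0.24" --pt "0 0 0.33" --pt "0 0 0.39" --pt "0 0 0.415" --pt "0 0 0.415" --pt "0 0 0.415" --pt "0 0 0.415" --pt "0 0 0.415" --pt "0 0 0.415" --pt "0 0 0.415" --pt "0 0 0.415" --yaw '[0,0,0,0,0,0,0,0,0,0,0,0,0]' --claw '[0.5,0.5,0.5,0.5,0.5,0.5,0.5,1,1,1,1,1,1]' --grip_force 35

```text
time_s: 16.05
tcp_pos: [0.4863, -0.1038, 0.1175]
eef_rot: [-180.0, 0.0, -103.9]
contact_force: [-2.5, 0.1, 4.3]
gripper_width: 0.0116
gripper_force: 35.0
```

Emit:
step_arm --pt "0 0 -0.01" --pt "0 0 -0.018" --pt "0 0 -0.018" --pt "0 0 -0.018" --pt "0 0 -0.018" --pt "0 0 -0.018" --pt "0 0 -0.018" --pt "0 0 -0.018" --pt "0 0 -0.018" --pt "0 0 -0.018" --pt "0 0 -0.018" --pt "0 0 -0.018" --pt "0 0 -0.018" --pt "0 0 -0.018" --pt "0 0 -0.018" --pt "0 0 -0.018" --pt "0 0 -0.018" --pt "0 0 -0.018" --pt "0 0 -0.018" --pt "0 0 -0.018" --yaw '[0,0,0.015,0.03,0.045,0.06,0.075,0.09,0.105,0.12,0.135,0.15,0.165,0.18,0.195,0.21,0.225,0.24,0.248,0.248]' --claw '[1,1,1,1,1,1,1,1,1,1,1,1,1,1,1,1,1,1,1,1]'

```text
time_s: 17.72
tcp_pos: [0.4861, -0.1038, 0.12]
eef_rot: [-180.0, -0.0, 166.7]
contact_force: [1.3, -1.4, -8.8]
gripper_width: 0.0116
gripper_force: 35.0
```

```bash
python3 -c "
from h import *
s=status.get_state();print(s['moment'],s['contact_force'],s['eef_rot'],s['tcp_pos'])"
```

```text
[-0.41363312 -0.87302228 -0.03678024] [ 1.32117064 -1.37332572 -8.76521565] [-1.79995995e+02 -3.16915882e-02  1.66695615e+02] [ 0.48614606 -0.1037932   0.11996274]
```

Emit:
step_arm --pt "0 0 0.02" --pt "0 0 0.04" --pt "0 0 0.055" --pt "0 0 0.055" --yaw '[0,0,0,0]' --claw '[1,1,1,1]'

```text
time_s: 18.05
tcp_pos: [0.4862, -0.1038, 0.1088]
eef_rot: [-180.0, -0.0, 166.9]
contact_force: [0.5, -1.0, -8.3]
gripper_width: 0.0119
gripper_force: 35.0
```

Emit:
step_arm --pt "0 0 0" --pt "0 0 0" --pt "0 0 0" --pt "0 0 0" --pt "0 0 0" --pt "0 0 0" --pt "0 0 -0.1" --pt "0 0 -0.3" --pt "0 0 -0.5" --pt "0 0 -0.6" --pt "0 0 -0.6" --yaw '[0,0,0,0,0,0,0,0,0,0,0]' --claw '[-0.2,-0.2,-0.2,-0.2,-0.2,-0.2,-0.2,-0.2,-0.2,-0.2,-0.2]'

```text
time_s: 18.97
tcp_pos: [0.4889, -0.1039, 0.2352]
eef_rot: [179.9, 0.5, 166.9]
contact_force: [0.0, 0.1, -0.5]
gripper_width: 0.0526
gripper_force: 0.0
```

```bash
python3 - <<'E'
from h import *
p=knob("scene"); cv2.imwrite("pics/s4.png",p[120:400,100:420])
print(status.get_state()["contact_force"])
E
```

```text
scene 259 [ 0.4912 -0.1052  0.1135] 0.11701823537587708 ((487.216064453125, -104.71016693115234), (12.020461082458496, 42.87228775024414), 76.77481079101562)
[-0.48180937 -0.73727298 -0.95394287]
```

View pics/s4.png

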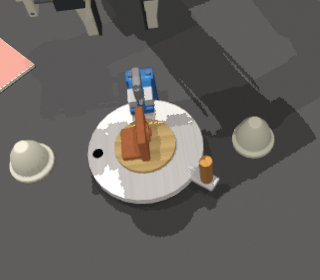

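The T-grip points at the wheel's centre again at (139,88). Its top is at 117 mm, the locked height (off a hole it would be about 125). The handle is at its new place, (205,170), and the arm is clear, so I'm handing in.

```bash
python3 -c "
from plant import job
print(job.close_job())"
```

```text
the job is handed in; nothing more can be done
None
```

The plunger was pulled and latched, the wheel turned a quarter turn anticlockwise to its stop, and the plunger dropped home in the second hole; the job was handed in at about 19 s of the 64 s allowed, with the arm clear.

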